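# Scan the boxed gift at the shop counter

### The job

Pull the barcode scanner out of its wooden holster by its black head, lay it flat on the cork mat and let go. Then take it again by the middle of its grey grip, point its red window squarely at the middle of the barcode label on the gift that leans on the easel, from about 10 cm away, and hold it steady there for two seconds. Finally lay it flat on the cork mat again, wholly on it and without dropping it; do not touch the gift or its easel, and leave the candle, the card box and the dish where they are.

Things in the scene. Friction and masses are not known exactly. Their poses are not given: they have to be found in the camera images.
- scanner: Straight handheld barcode scanner with a flat underside, 0.15 to 0.31 kg. Grey grip 115 mm long, 34 wide, 30 high (x -115 to 0); black head 60 long, 46 wide, 40 high (x 0 to 60) with an orange patch on top and a red window on its front end. Origin: on the underside where grip meets head; +x forward out of the window (the beam), z up. Starts on the counter, its grip in the holster, the head out.
- scanner_window (a point): Centre of the red window, at (60, 0, 22) mm in the scanner's frame; axes as the scanner. The beam leaves here along +x.
- scanner_grip (a point): Middle of the grey grip, at (-60, 0, 15) mm in the scanner's frame; hold here to aim. Axes as the scanner.
- scanner_head (a point): Middle of the black head, at (30, 0, 20) mm in the scanner's frame; the place to take it when it is in the holster.
- scanner_tail (a point): Middle of the rear end of the grip, at (-115, 0, 15) mm in the scanner's frame.
- holster: Fixed light-wood sleeve, roofed, no floor, closed at the back, open at its +x end; 128 mm long, 60 wide, 46 high. Origin: on the counter under its axis, 4 mm in front of the mouth; the sleeve covers x -132 to -4 mm. Inside 42 wide, 39 high. The scanner is drawn out along +x and is free after 115 mm. It stands left or right, the mat on the other side.
- mat: Fixed cork mat, 280 mm (its x) by 200 mm (its y), 3 mm thick; origin at the centre of its underside on the counter, z up.
- easel: Fixed wooden easel; a coral gift box with cream bands leans back on it, 30 degrees from upright. Base 150 mm deep, 130 wide; highest point about 175 mm above the counter. Origin on the counter under the label's centre; the label side looks to its -x, roughly at the robot.
- label: White barcode label with black bars, 60 mm wide, 40 mm high, on the front of the gift box. Origin: its centre, 115 mm above the counter. +x points straight into the face (30 degrees below level, away from the viewer), y along its width, z up along the face. A scanner aimed squarely has its +x along this +x.
- candle: Bystander: amber jar candle, 64 mm across, 75 mm high, standing beside the easel; origin at the centre of its underside.
- cards: Bystander: open wooden box with greeting cards, 90 by 130 mm, 67 mm high, beside the easel; origin at the centre of its underside.
- dish: Bystander: white ceramic dish, 72 mm across, 30 mm high, on the counter between holster and mat; origin at the centre of its underside.
Mind the look-alikes: they are no part of the job. Leave any purple look-alike of the scanner alone.

How it is judged:
On the way, in this order (a step that is already met when the one before it is completed fails the run):
1. The scanner lies flat and wholly on the cork mat, let go and at rest (x of scanner_window in the frame of mat between -0.14 and 0.14 m and y of scanner_window in the frame of mat between -0.1 and 0.1 m and x of scanner_tail in the frame of mat between -0.14 and 0.14 m and y of scanner_tail in the frame of mat between -0.1 and 0.1 m and height (world z) of scanner below 0.01 m and angle between scanner's own z axis and vertical below 0.12 rad and contact force between scanner and the fingers below 0.05 N and linear speed of scanner below 0.02 m/s), for 0.2 s.
2. Gripped within 50 mm of scanner_grip: beam within 22 mm across, 15 mm up/down of label centre and 15 deg of square, label 60-140 mm from window, under 30 mm/s and 0.15 rad/s, for 1 s (x of label in the frame of scanner_window between 0.06 and 0.14 m and y of label in the frame of scanner_window between -0.022 and 0.022 m and z of label in the frame of scanner_window between -0.015 and 0.015 m and angle between the x axis of scanner and the x axis of label, either way round below 0.26 rad and distance between the grasp point and scanner_grip below 0.05 m and contact force between scanner and the fingers above 1 N and linear speed of scanner below 0.03 m/s and angular speed of scanner below 0.15 rad/s), for 1 s.
At the end, for the whole second after the job is handed in: The scanner lies flat (underside down, within about 7 degrees, its underside's origin below 10 mm) on the cork mat with the window and the rear end both within the mat's outline, released and at rest (all of step 1); the robot touches nothing.
It fails at once if The gift, its label or the easel is touched (over 1 N) (contact force between easel and anything else above 1 N).
It fails at once if The scanner is dropped (moves faster than 0.5 m/s while not held) (contact force between scanner and the fingers below 0.05 N and linear speed of scanner above 0.5 m/s).
It fails at once if The candle is moved more than 30 mm or tipped (distance of candle from where it was at the start of the episode above 0.03 m or angle between candle's own z axis and vertical above 0.5 rad).
It fails at once if The cards is moved more than 30 mm or tipped (distance of cards from where it was at the start of the episode above 0.03 m or angle between cards's own z axis and vertical above 0.5 rad).
It fails at once if The dish is moved more than 30 mm or tipped (distance of dish from where it was at the start of the episode above 0.03 m or angle between dish's own z axis and vertical above 0.5 rad).
It also fails if it takes over 72 s, if anything falls off the work surface, if the arm or the gripper's body presses on something with over 40 N, if the wrist force passes 120 N, or if a joint passes its speed limit or range.

### The arm

A 6-joint arm with a two-finger parallel gripper is mounted at the origin on the work surface. World frame = base frame: x ahead of the robot, y to its left, z up, the work surface at z = 0. Lengths are in m, angles in rad, forces in N, time in s.
With the tool pointing down it reaches from about 0.35 to 0.975 m from the base axis. Payload 4.9 kg.
Tool frame: the origin (TCP) lies at the very end of the fingers, on their centre line; the grasp point (between the pads) lies 19 mm behind it; z points along the fingers, y is the line along which they close (so a half turn about z gives the same grasp; the last joint's range is limited). The gripper opens to 85 mm and grips with 20 to 120 N. Pads are 22 mm wide; open, the fingers measure 114 mm over their backs; the gripper's body (76 mm by 85 mm) begins 54 mm behind the grasp point. The pads swing forward as they close: fully open they stand 13 mm farther back than shut.
Start: joints at [1.012, 0.053, 1.613, -0, 1.476, -0.119], TCP at [0.266, 0.566, 0.231] pointing down, gripper open.
Joint ranges: [-3.01, 3.01], [-1.01, 2.22], [0.06, 2.58], [-1.02, 4.17], [0.09, 2.62], [-3.14, 3.14]. Speed limits (rad/s): [2.57, 2.57, 3.14, 3.14, 3.14, 3.14].

### API

Orientations are given as a unit quaternion [w, x, y, z].
In Python, from plant import manip gives the robot as it stands.
- The arm moves only by the shell command python3 -m pendant 'ROWS'. ROWS is JSON, a list of rows, each a list of 3 entries, a list of its own where there are three numbers: the opening, from 0 (shut) to 1 (fully open), then the shift along the tool's x, y, z in units of 12 cm (1.0 is 12 cm), then the turn about the tool's z in units of pi rad (1.0 is pi rad). In form: [[gripper, [dx, dy, dz], roll], ...]. A call has 1 to 10 rows; each row is the pose to reach, as a shift and turn from the pose commanded when the call began, along the tool's axes at that moment, turning the shorter way round; what a row does not reach only later rows make up. A row lasts 1/10 s, in which the tool goes at most 50 mm and 8.59 degrees, less where a joint would pass 70% of its speed; a pose out of reach is approached as far as the arm can. A call with a number of a shift or a turn outside -1 to 1 is refused whole. A call with a gripper value outside its range is refused whole. The fingers move at their own pace and stop on an object; the grip force is fixed at half the most. Time passes only in rows, so rows that repeat a pose let the fingers close. It gives the time, the measured TCP pose, the force, the opening and the grip force at its end, in the units of the state.
- manip.state(): the state, without advancing time (a new reading comes with each control period).
- manip.grab_frame(name): name is "side" or "top"; returns a dict with "img" (420x560x3 uint8, red, green, blue), "fx", "fy", "cx", "cy" (pixels), "eye" and "rotation" of the camera in the world. Camera axes: x right, y down, z forward; pixel columns grow to the right and rows downward; lengths in m; the calibration is good to about 2 mm. A picture is of the moment at which its call begins. There is no depth.
- manip.job_done(): hands the job in; it is judged then, once.
The state is a dict: "time": time; "joint_pos": joint angles; "joint_vel": joint speeds; "joint_efforts": joint torques, N m; "tool_pos": TCP position; "tool_rot": TCP orientation; "contact_force": force on the tool from outside, world axes, zero at the start; "ft_torque": the same for the moment, N m; "gripper_width": opening from 0.0 (shut) to 1.0 (fully open); "grasp_force": force on a finger pad.
Only numpy, scipy, OpenCV 4.12 (cv2) and the standard library are available. Lean on these libraries where they do the work, as an engineer would, in place of code of your own. Each camera call takes 0.05 s, during which the arm holds its last target. There are 200 camera calls.

## Working session

There is one attempt and no reset: what is moved stays moved. The work goes in short steps, Python scripts to look and compute and a shell command to move; the robot and the scene stay as the last step left them, time stands still between calls to the robot, and variables do not carry over. Pictures are saved under pics/ and viewed, at most 12 in all, crops included, and the job is handed in when it is done.

```bash
mkdir -p pics; ls; python3 - <<'E'
from plant import manip
import cv2,pickle
F={}
for n in("top","side"):
    f=manip.grab_frame(n);F[n]=f
    cv2.imwrite(f"pics/{n}0.png",f["img"][:,:,::-1])
    print(n,f["fx"],f["cx"],f["cy"],f["eye"],f["rotation"])
pickle.dump(F,open("f0.pkl","wb"))
print(manip.state())
E
```

```text
pics
top 418.06670072883475 279.3861520303343 211.4232686820538 [0.34263487 0.05057777 1.03631008] [ 0.08320955 -0.67039078  0.73166535 -0.09120408]
side 521.072233008545 273.2944621503042 208.07583940204006 [ 0.16536248 -0.72932569  0.98309432] [-0.36650573  0.8991055  -0.21990105  0.09447953]
{'time': 0.1, 'joint_pos': array([ 1.01201930e+00,  5.32897340e-02,  1.61418664e+00,  1.37412738e-05,
        1.47602732e+00, -1.19015308e-01]), 'joint_vel': array([ 0.0004106 , -0.00052111, -0.0043175 , -0.00070867, -0.0007594 ,
        0.002473  ]), 'joint_efforts': array([ 4.16780476e-04, -3.94909859e+01, -3.71361673e+01, -1.43908164e-04,
        3.96169606e-03, -2.85554859e-05]), 'tool_pos': array([0.26577071, 0.56503274, 0.23016877]), 'tool_rot': array([-3.24108807e-04,  2.18113896e-01,  9.75922853e-01, -8.98897288e-04]), 'contact_force': array([-0.15427103, -1.15523254, -0.88494563]), 'ft_torque': array([-0.01318732,  0.03662275,  0.01190842]), 'grasp_force': 0.0, 'gripper_width': 0.997904002232147}
```

View pics/top0.png

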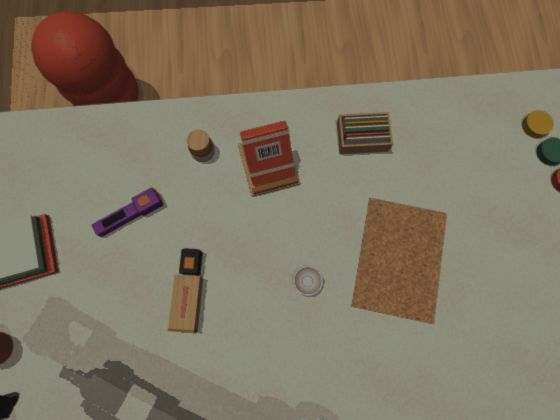

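View pics/side0.png

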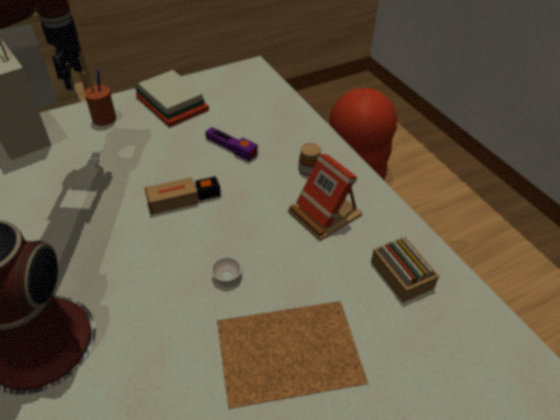

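The top view shows the holster with the black head at (190,262), the mat at (400,260), the dish at (308,281), the easel label at (268,151), the candle at (201,145) and the cards at (365,132). A purple decoy is at (130,212). The side view matches.

The moves can't pitch the tool. I plan to tilt the scanner nose-down by pressing its underside on the fixed holster's roof edge.

```bash
cat > h.py <<'E'
import numpy as np,cv2,pickle
from scipy.spatial.transform import Rotation as R
def cam(f):
    q=np.array(f["rotation"],float).ravel(); 
    M=R.from_quat(q[[1,2,3,0]]).as_matrix() if q.size==4 else q.reshape(3,3)
    return np.array(f["eye"]),M
def ray(f,u,v):
    e,M=cam(f); d=M@np.array([(u-f["cx"])/f["fx"],(v-f["cy"])/f["fy"],1.]); return e,d/np.linalg.norm(d)
def onz(f,uv,z):
    e,d=ray(f,*uv); return e+d*(z-e[2])/d[2]
def tri(fs,uvs):
    A=np.zeros((3,3));b=np.zeros(3)
    for f,uv in zip(fs,uvs):
        e,d=ray(f,*uv);P=np.eye(3)-np.outer(d,d);A+=P;b+=P@e
    return np.linalg.solve(A,b)
def blobs(f,lo,hi,amin=20):
    hsv=cv2.cvtColor(f["img"],cv2.COLOR_RGB2HSV); m=cv2.inRange(hsv,lo,hi)
    m=cv2.morphologyEx(m,cv2.MORPH_CLOSE,np.ones((3,3)))
    cs,_=cv2.findContours(m,cv2.RETR_EXTERNAL,cv2.CHAIN_APPROX_NONE)
    return sorted([c for c in cs if cv2.contourArea(c)>=amin],key=cv2.contourArea,reverse=True)
def cen(c): M=cv2.moments(c); return M["m10"]/M["m00"],M["m01"]/M["m00"]
E
python3 - <<'E'
from h import *
np.set_printoptions(precision=4,suppress=True)
F=pickle.load(open("f0.pkl","rb"))
for n in F:
    f=F[n]; print(n)
    for nm,lo,hi in(("orange",(5,150,90),(18,255,255)),("cork",(8,80,60),(20,255,255)),("black",(0,0,0),(179,255,35))):
        for c in blobs(f,lo,hi,25)[:9]:
            r=cv2.minAreaRect(c); print(nm,np.round(cen(c),1),cv2.contourArea(c),[np.round(x,1) for x in r[1:]], onz(f,cen(c),0.04)[:2])
# mat corners
f=F["top"]; c=max([c for c in blobs(f,(8,80,60),(20,255,255),3000) if cen(c)[0]>340],key=cv2.contourArea)
P=np.array([onz(f,p,0.003)[:2] for p in cv2.boxPoints(cv2.minAreaRect(c))]); 
W=np.array([onz(f,p[0],0.003)[:2] for p in c],np.float32); print("mat",cv2.minAreaRect(W))
# coloured crops enlarged
a=cv2.resize(F["top"]["img"][235:345,150:235],None,fx=5,fy=5)
b=cv2.resize(F["top"]["img"][115:200,235:305],None,fx=5,fy=5)
H=550; im=np.zeros((H,785,3),np.uint8); im[:a.shape[0],:a.shape[1]]=a[:H]; im[:b.shape[0],430:430+b.shape[1]]=b
cv2.imwrite("pics/c1.png",im[:,:,::-1])
c=cv2.resize(F["side"]["img"][150:240,285:365],None,fx=5,fy=5);d=cv2.resize(F["side"]["img"][165:225,140:225],None,fx=4,fy=4)
im=np.zeros((450,760,3),np.uint8); im[:,:400]=c; im[:240,410:410+340]=d
cv2.imwrite("pics/c2.png",im[:,:,::-1])
E
```

```text
top
orange [65.1 42.7] 3483.0 [array([64., 70.]), np.float64(90.0)] [1.1188 0.5705]
orange [268.3 153.7] 1185.0 [array([28.4, 46.1]), np.float64(76.0)] [0.7469 0.0429]
orange [273.2 179.1] 573.0 [array([14.6, 44.9]), np.float64(75.6)] [0.6779 0.0363]
orange [263.3 130.4] 352.5 [array([ 8.7, 46.3]), np.float64(76.0)] [0.8123 0.0506]
orange [ 43.8 248.9] 298.5 [array([40.1, 83.9]), np.float64(28.8)] [0.5503 0.6001]
orange [188.6 262.3] 81.0 [array([ 9.1, 10.7]), np.float64(8.1)] [0.4877 0.2547]
orange [143.1 200.1] 61.5 [array([ 7.4, 10.1]), np.float64(59.0)] [0.6517 0.3616]
orange [370.  133.1] 29.0 [array([ 1.6, 43. ]), np.float64(87.0)] [ 0.7806 -0.223 ]
cork [285.3  43. ] 42750.0 [array([111., 559.]), np.float64(90.0)] [ 1.0656 -0.0297]
cork [400.  260.5] 8869.0 [array([ 84. , 113.9]), np.float64(9.5)] [ 0.4479 -0.2482]
cork [364.2 129.7] 1694.5 [array([39.1, 53.7]), np.float64(84.6)] [ 0.7914 -0.2093]
cork [184.2 303.3] 1464.0 [array([29. , 58.3]), np.float64(6.1)] [0.3929 0.2682]
cork [266.6 178.3] 697.0 [array([55.9, 49.8]), np.float64(74.9)] [0.6817 0.0526]
cork [538.1 122.6] 5
[... 2277 characters left out ...]
0.2868 1.3112]
black [510.4 173.6] 537.0 [array([154.5,  14. ]), np.float64(38.2)] [ 1.24  -0.092]
black [  5.9 240.1] 371.5 [array([36., 14.]), np.float64(90.0)] [-0.0123  0.2829]
black [208.3 190.6] 259.0 [array([18.8, 22.3]), np.float64(77.0)] [0.4813 0.2214]
black [233.4 149.1] 139.0 [array([48.2,  6.5]), np.float64(24.0)] [0.6113 0.3473]
black [ 25.2 388. ] 129.5 [array([10., 46.]), np.float64(90.0)] [-0.0343 -0.1203]
black [176.1 107.8] 116.5 [array([65.3, 21.7]), np.float64(9.8)] [0.5369 0.6135]
black [366.8  65.3] 86.5 [array([37. , 12.6]), np.float64(12.0)] [1.216  0.5548]
mat ((0.45772016048431396, -0.26044416427612305), (0.19944894313812256, 0.2794448733329773), 73.01443481445312)
```

View pics/c1.png

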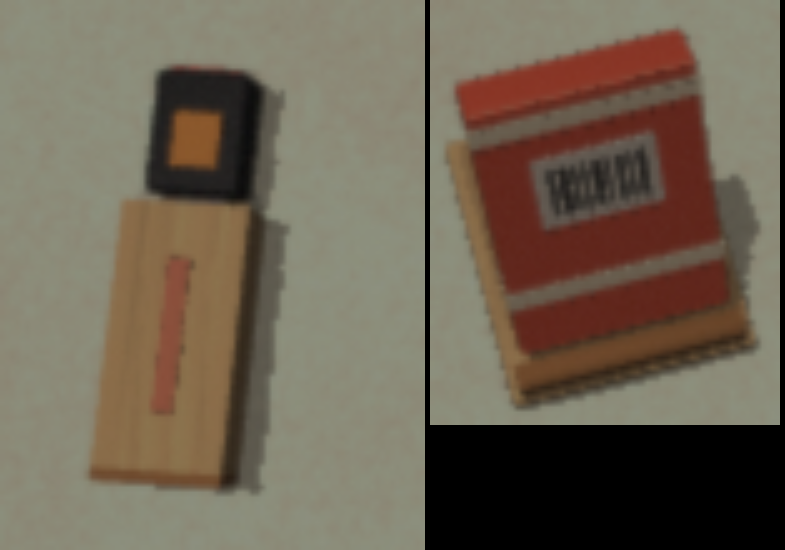

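View pics/c2.png

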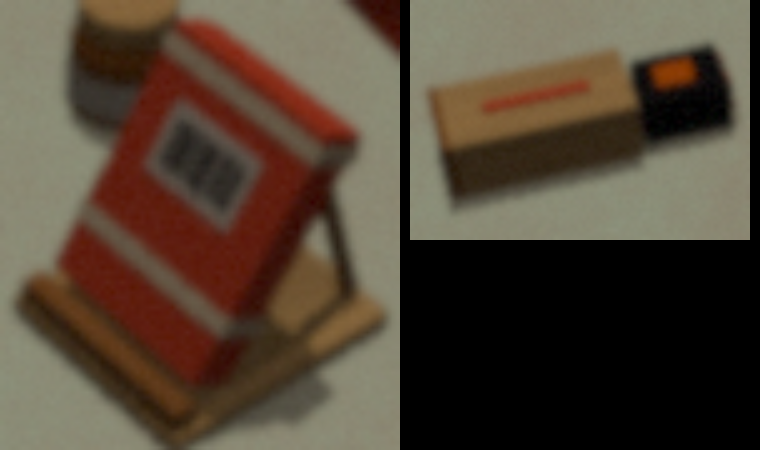

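The crops show the roof corners at about (122,200),(250,208),(220,478),(90,472) and the label corners at (530,160),(653,133),(665,203),(541,232) in crop pixels.

```bash
python3 - <<'E'
from h import *
np.set_printoptions(precision=4,suppress=True)
F=pickle.load(open("f0.pkl","rb"));t,s=F["top"],F["side"]
o=tri([t,s],[(188.6,262.4),(205.4,182.4)]);print("patch",o)
ro=[onz(t,(150+x/5,235+y/5),.046)[:2] for x,y in((122,200),(250,208),(220,478),(90,472))]
print("roof",ro); fr=(ro[0]+ro[1])/2;bk=(ro[2]+ro[3])/2;d=fr-bk
print("front",fr,"len",np.linalg.norm(d),"yaw",np.degrees(np.arctan2(d[1],d[0])),"side yaw",[np.degrees(np.arctan2(*(a-b)[::-1])) for a,b in((ro[0],ro[3]),(ro[1],ro[2]))])
# mouth origin from roof front+4mm ; stripe direction
st=[onz(t,(150+x/5,235+y/5),.046)[:2] for x,y in((178,258),(162,410))];e=st[0]-st[1];print("stripe yaw",np.degrees(np.arctan2(e[1],e[0])))
def lab(f,box,off):
    x0,y0,x1,y1=box; im=f["img"][y0:y1,x0:x1]; hsv=cv2.cvtColor(im,cv2.COLOR_RGB2HSV)
    m=cv2.inRange(hsv,(0,0,0),(179,110,255)); m=cv2.morphologyEx(m,cv2.MORPH_CLOSE,np.ones((5,5)))
    c=max(cv2.findContours(m,cv2.RETR_EXTERNAL,cv2.CHAIN_APPROX_NONE)[0],key=cv2.contourArea)
    r=cv2.minAreaRect(c); print(r,cv2.contourArea(c)); M=cen(c); return M[0]+x0,M[1]+y0
ct=lab(t,(252,138,285,165),0); cs=lab(s,(311,167,340,199),0); print(ct,cs)
L=tri([t,s],[ct,cs]);print("label",L, onz(t,ct,.115),onz(s,cs,.115))
k=[(235+(x-430)/5,115+y/5) for x,y in((530,160),(653,133),(665,203),(541,232))]
for a,b,z in((0,1,.1323),(3,2,.0977)):
    A,B=onz(t,k[a],z),onz(t,k[b],z);w=(A-B)[:2];print("width",np.linalg.norm(w),"easel yaw",np.degrees(np.arctan2(w[1],w[0]))-90)
for n,uv,z in(("dish",(308,281),.03),("candle",(199,140),.075),("cards",(365,130),.067)):print(n,onz(t,uv,z))
E
```

```text
patch [0.4872 0.2548 0.0394]
roof [array([0.4598, 0.2877]), array([0.4508, 0.2279]), array([0.3298, 0.2465]), array([0.3376, 0.3055])]
front [0.4553 0.2578] len 0.12289371474547615 yaw -8.507864782685106 side yaw [np.float64(-8.265467336546465), np.float64(-8.752315917873624)]
stripe yaw -7.9691829820933595
((16.17647361755371, 12.705883979797363), (14.067066192626953, 25.70877456665039), 75.96376037597656) 323.0
((16.200000762939453, 11.600000381469727), (20.57182502746582, 27.72724151611328), 26.56505012512207) 355.0
(268.02941176470586, 150.6315789473684) (326.4004694835681, 180.6488262910798)
label [0.7248 0.0432 0.118 ] [0.7243 0.0435 0.115 ] [0.7287 0.046  0.115 ]
width 0.05866617571772721 easel yaw 8.303573569458507
width 0.06106145908813301 easel yaw 9.014806767365272
dish [ 0.4197 -0.0251  0.03  ]
candle [0.7839 0.2114 0.075 ]
cards [ 0.7783 -0.2043  0.067 ]
```

```bash
cat >> h.py <<'E'
def plan(*tgts):
    """tgts: (x,y,z,scanner yaw deg or None): units for the pendant from the present pose"""
    from plant import manip
    st=manip.state(); q=np.array(st["tool_rot"]); M=R.from_quat(q[[1,2,3,0]]).as_matrix()
    print("t",round(st["time"],2),"tcp",np.round(st["tool_pos"],4),"tooly",round(np.degrees(np.arctan2(M[1,1],M[0,1])),2),"w",round(float(st["gripper_width"]),3),"gf",round(float(st["grasp_force"]),1),"F",np.round(st["contact_force"],1))
    for x,y,z,yaw in tgts:
        d=M.T@(np.array([x,y,z])-st["tool_pos"])/0.12
        r=0 if yaw is None else -((yaw+90-np.degrees(np.arctan2(M[1,1],M[0,1]))+90)%180-90)/180
        print(np.round(d,3),"roll",round(r,4))
E
python3 -c "
from h import *
plan((.487,.2545,.13,-8.4),(.487,.2545,.011,-8.4))"
```

```text
t 0.1 tcp [0.2658 0.565  0.2302] tooly 64.8 w 0.998 gf 0.0 F [-0.2 -1.2 -0.9]
[-2.77  -1.555  0.837] roll -0.0933
[-2.77  -1.553  1.829] roll -0.0933
```

```bash
python3 -m pendant '[[1,[-0.3,-0.17,0],0],[1,[-0.6,-0.34,0],0],[1,[-0.92,-0.52,0],0],[1,[-0.92,-0.52,0],0]]' && python3 -m pendant '[[1,[-0.3,-0.17,0],0],[1,[-0.6,-0.34,0],0],[1,[-0.92,-0.52,0],0],[1,[-0.92,-0.52,0],0]]' && python3 -m pendant '[[1,[-0.3,-0.17,0.2],0],[1,[-0.6,-0.34,0.5],0],[1,[-0.93,-0.515,0.83],-0.04],[1,[-0.93,-0.515,0.83],-0.0933],[1,[-0.93,-0.515,0.83],-0.0933],[1,[-0.93,-0.515,0.83],-0.0933],[1,[-0.93,-0.515,0.83],-0.0933]]'; python3 -c "
from h import *
plan((.487,.2545,.011,-8.4))"
```

```text
time: 0.5
tool_pos: [0.3416, 0.4587, 0.2307]
tool_rot: [0.0, 0.221, 0.975, -0.001]
contact_force: [0.3, 1.5, -0.5]
gripper_width: 0.998
grasp_force: 0.0
time: 0.9
tool_pos: [0.4146, 0.3558, 0.2309]
tool_rot: [0.0, 0.221, 0.975, -0.001]
contact_force: [-0.7, 0.5, 0.0]
gripper_width: 0.999
grasp_force: 0.0
time: 1.6
tool_pos: [0.4876, 0.2567, 0.1332]
tool_rot: [0.001, 0.073, 0.997, 0.001]
contact_force: [-0.7, 0.3, 0.3]
gripper_width: 1.001
grasp_force: 0.0
t 1.6 tcp [0.4876 0.2567 0.1332] tooly 81.57 w 1.001 gf 0.0 F [-0.7  0.3  0.3]
[ 0.004 -0.021  1.018] roll -0.0002
```

```bash
python3 -m pendant '[[1,[0,-0.02,0.3],0],[1,[0,-0.02,0.6],0],[1,[0,-0.02,0.85],0],[1,[0,-0.02,1.0],0],[1,[0,-0.02,1.0],0]]' && python3 -m pendant '[[1,[0,0,0.04],0],[0,[0,0,0.04],0],[0,[0,0,0.04],0],[0,[0,0,0.04],0],[0,[0,0,0.04],0],[0,[0,0,0.04],0],[0,[0,0,0.04],0],[0,[0,0,0.04],0],[0,[0,0,0.04],0],[0,[0,0,0.04],0]]'; python3 -c "
from h import *
plan((.487,.2545,.011,-8.4))"
```

```text
time: 2.1
tool_pos: [0.4848, 0.2532, 0.0097]
tool_rot: [-0.002, 0.073, 0.997, -0.001]
contact_force: [-1.4, -1.1, -0.6]
gripper_width: 1.001
grasp_force: 0.0
time: 3.1
tool_pos: [0.4884, 0.2532, 0.0085]
tool_rot: [0.001, 0.073, 0.997, 0.001]
contact_force: [-0.9, 1.3, 6.4]
gripper_width: 0.527
grasp_force: 63.2
t 3.1 tcp [0.4884 0.2532 0.0085] tooly 81.58 w 0.527 gf 63.2 F [-0.9  1.3  6.4]
[ 0.013  0.009 -0.021] roll -0.0001
```

```bash
python3 -m pendant '[[0,[0,0,-0.02],0],[0,[-0.15,0,-0.025],0],[0,[-0.3,0,-0.025],0],[0,[-0.45,0,-0.025],0],[0,[-0.6,0,-0.025],0],[0,[-0.75,0,-0.025],0],[0,[-0.9,0,-0.025],0],[0,[-1,0,-0.025],0],[0,[-1,0,-0.025],0]]' && python3 -m pendant '[[0,[-0.15,0,0],0],[0,[-0.3,0,0],0],[0,[-0.3,0,-0.2],0],[0,[-0.3,0,-0.5],0],[0,[-0.3,0,-0.8],0],[0,[-0.3,0,-0.8],0],[0,[-0.3,0,-0.8],0]]'; python3 - <<'E'
from h import *
from plant import manip
import cv2
s=manip.grab_frame("side"); cv2.imwrite("pics/s1.png",s["img"][:,:,::-1])
c,sn=np.cos(np.radians(-17)),np.sin(np.radians(-17))
# head middle at mat centre + 57.5 along mat x
plan((.4577+.0575*c,-.2604+.0575*sn,.1,-17),(.4577+.0575*c,-.2604+.0575*sn,.0115,-17))
E
```

```text
time: 4.0
tool_pos: [0.6066, 0.2347, 0.0096]
tool_rot: [0.0, 0.074, 0.997, -0.0]
contact_force: [0.2, 0.1, -1.9]
gripper_width: 0.53
grasp_force: 62.5
time: 4.7
tool_pos: [0.6411, 0.2303, 0.1066]
tool_rot: [0.001, 0.073, 0.997, 0.0]
contact_force: [-1.0, -0.0, -2.2]
gripper_width: 0.528
grasp_force: 62.6
t 4.75 tcp [0.6401 0.23   0.1046] tooly 81.61 w 0.526 gf 62.6 F [-0.1 -0.5 -2.5]
[ 0.433 -4.336  0.043] roll 0.0479
[ 0.432 -4.336  0.78 ] roll 0.0479
```

View pics/s1.png

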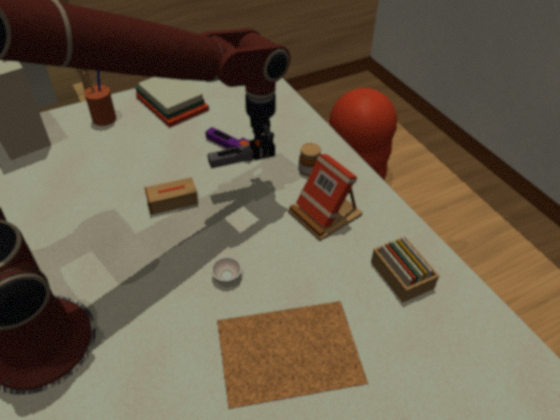

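```bash
python3 -m pendant '[[0,[0.35,0,-0.1],0],[0,[0.7,0,-0.1],0],[0,[0.9,-0.2,-0.1],0],[0,[0.9,-0.6,-0.1],0],[0,[0.9,-1,-0.1],0],[0,[0.9,-1,-0.1],0]]' && python3 -m pendant '[[0,[0,-0.35,0],0],[0,[0,-0.7,0],0],[0,[0,-1,0],0],[0,[0,-1,0],0]]' && python3 -m pendant '[[0,[0,-0.35,0],0],[0,[-0.1,-0.7,0],0],[0,[-0.2,-1,0],0],[0,[-0.2,-1,0],0]]' && python3 -m pendant '[[0,[-0.1,-0.35,0],0],[0,[-0.2,-0.7,0],0],[0,[-0.27,-1,0],0],[0,[-0.27,-1,0],0.048],[0,[-0.27,-1,0],0.048],[0,[-0.27,-1,0],0.048]]'; python3 - <<'E'
from h import *
c,sn=np.cos(np.radians(-17)),np.sin(np.radians(-17))
plan((.4577+.0575*c,-.2604+.0575*sn,.0115,-17))
E
```

```text
time: 5.35
tool_pos: [0.5139, 0.123, 0.1146]
tool_rot: [-0.003, 0.075, 0.997, -0.001]
contact_force: [0.5, 0.4, -1.7]
gripper_width: 0.53
grasp_force: 62.6
time: 5.75
tool_pos: [0.4975, 0.0058, 0.1155]
tool_rot: [-0.002, 0.075, 0.997, -0.0]
contact_force: [-0.5, 1.0, -1.7]
gripper_width: 0.526
grasp_force: 63.0
time: 6.15
tool_pos: [0.5055, -0.1162, 0.1165]
tool_rot: [-0.001, 0.075, 0.997, -0.0]
contact_force: [-0.2, 0.7, -1.5]
gripper_width: 0.527
grasp_force: 63.2
time: 6.75
tool_pos: [0.5197, -0.2355, 0.1164]
tool_rot: [-0.001, 0.146, 0.989, 0.001]
contact_force: [0.0, 0.7, -2.4]
gripper_width: 0.522
grasp_force: 63.2
t 6.75 tcp [ 0.5197 -0.2355  0.1164] tooly 73.19 w 0.522 gf 63.2 F [ 0.   0.7 -2.4]
[-0.047 -0.351  0.873] roll 0.0011
```

```bash
python3 -m pendant '[[0,[-0.05,-0.35,0],0],[0,[-0.05,-0.35,0.3],0],[0,[-0.05,-0.35,0.6],0],[0,[-0.05,-0.35,0.75],0],[0,[-0.05,-0.35,0.82],0],[0,[-0.05,-0.35,0.85],0],[0,[-0.05,-0.35,0.86],0],[0,[-0.05,-0.35,0.87],0],[0,[-0.05,-0.35,0.87],0],[0,[-0.05,-0.35,0.87],0]]'; python3 -c "
from h import *
plan()"
```

```text
time: 7.75
tool_pos: [0.5142, -0.2796, 0.0145]
tool_rot: [0.001, 0.148, 0.989, -0.0]
contact_force: [-0.7, -1.2, -1.6]
gripper_width: 0.532
grasp_force: 63.1
t 7.75 tcp [ 0.5142 -0.2796  0.0145] tooly 72.96 w 0.532 gf 63.1 F [-0.7 -1.2 -1.6]
```

```bash
python3 -m pendant '[[0,[0,0,0.01],0],[0,[0,0,0.02],0],[0,[0,0,0.03],0],[0,[0,0,0.03],0]]' && python3 -m pendant '[[1,[0,0,0],0],[1,[0,0,0],0],[1,[0,0,0],0],[1,[0,0,0],0],[1,[0,0,0],0],[1,[0,0,0],0],[1,[0,0,0],0],[1,[0,0,0],0]]' && python3 -m pendant '[[1,[0,0,-0.3],0],[1,[0,0,-0.7],0],[1,[0,0,-0.8],0],[1,[0.5,0,-0.8],0],[1,[0.5,0.5,-0.8],0],[1,[0.5,1,-0.8],0],[1,[0.5,1,-0.8],0]]'; python3 - <<'E'
from h import *
from plant import manip
plan()
t=manip.grab_frame("top");s=manip.grab_frame("side");pickle.dump({"top":t,"side":s},open("f1.pkl","wb"))
a=cv2.resize(t["img"][185:330,340:460],None,fx=3,fy=3);b=cv2.resize(s["img"][290:410,205:375],None,fx=2.5,fy=2.5)
im=np.zeros((440,790,3),np.uint8);im[:a.shape[0],:a.shape[1]]=a;im[:b.shape[0],362:362+b.shape[1]]=b
cv2.imwrite("pics/m1.png",im[:,:,::-1])
E
```

```text
time: 8.15
tool_pos: [0.5139, -0.2795, 0.0115]
tool_rot: [-0.0, 0.148, 0.989, 0.0]
contact_force: [-4.5, 2.3, 8.0]
gripper_width: 0.534
grasp_force: 64.3
time: 8.95
tool_pos: [0.5136, -0.2792, 0.0099]
tool_rot: [-0.0, 0.148, 0.989, 0.0]
contact_force: [0.7, 0.4, -0.5]
gripper_width: 1.002
grasp_force: 0.0
time: 9.65
tool_pos: [0.491, -0.1441, 0.1054]
tool_rot: [-0.0, 0.148, 0.989, 0.001]
contact_force: [-0.1, -1.0, -0.2]
gripper_width: 1.001
grasp_force: 0.0
t 9.65 tcp [ 0.491  -0.1441  0.1054] tooly 73.03 w 1.001 gf 0.0 F [-0.1 -1.  -0.2]
```

View pics/m1.png

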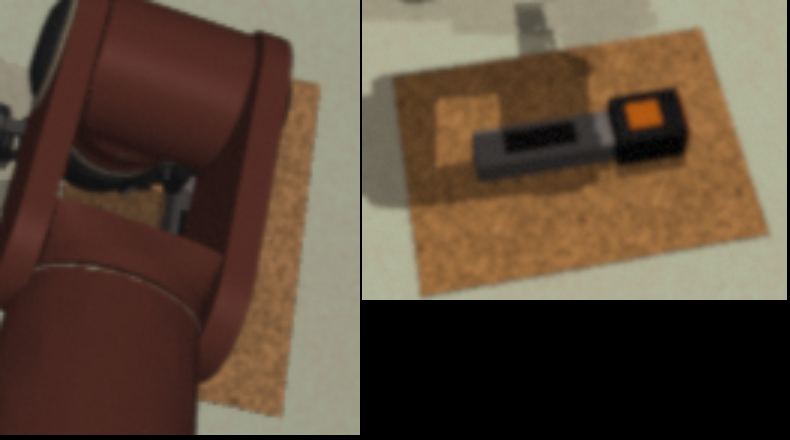

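```bash
python3 - <<'E'
from h import *
s=pickle.load(open("f1.pkl","rb"))["side"]
print(onz(s,(318.2,335.6),.043))
plan((.4544,-.2609,.1,-17),(.4544,-.2609,.005,-17))
E
```

```text
[ 0.51363084 -0.28050396  0.043     ]
t 9.75 tcp [ 0.4914 -0.1446  0.1055] tooly 73.17 w 0.997 gf 0.0 F [0.5 0.1 0.6]
[ 0.015 -1.017  0.045] roll 0.0009
[ 0.014 -1.017  0.837] roll 0.0009
```

```bash
python3 -m pendant '[[1,[0,-0.35,0],0],[1,[0.01,-0.7,0],0],[1,[0.01,-1,0],0],[1,[0.01,-1,0.3],0],[1,[0.01,-1,0.6],0],[1,[0.01,-1,0.75],0],[1,[0.01,-1,0.82],0],[1,[0.01,-1,0.83],0],[1,[0.01,-1,0.83],0]]' && python3 -m pendant '[[0,[0,0,0],0],[0,[0,0,0],0],[0,[0,0,0],0],[0,[0,0,0],0],[0,[0,0,0],0],[0,[0,0,0],0],[0,[0,0,0],0],[0,[0,0,0],0],[0,[0,0,0],0],[0,[0,0,0],0]]' && python3 -m pendant '[[0,[0,0,-0.3],0],[0,[0,0,-0.6],0],[0,[0,0,-0.9],0],[0,[0,0,-1],0],[0,[0,0,-1],0],[0,[0,0,-1],0]]'; python3 - <<'E'
from h import *
from plant import manip
plan()
s=manip.grab_frame("side")
cv2.imwrite("pics/s2.png",cv2.resize(s["img"][150:400,150:400],None,fx=2.4,fy=2.4)[:,:,::-1])
E
```

```text
time: 10.65
tool_pos: [0.4556, -0.2621, 0.0071]
tool_rot: [0.001, 0.148, 0.989, -0.0]
contact_force: [0.7, -0.4, 0.5]
gripper_width: 0.997
grasp_force: 0.0
time: 11.65
tool_pos: [0.4558, -0.2617, 0.0072]
tool_rot: [0.001, 0.148, 0.989, -0.0]
contact_force: [0.8, 0.5, 5.8]
gripper_width: 0.389
grasp_force: 62.6
time: 12.25
tool_pos: [0.454, -0.2605, 0.124]
tool_rot: [-0.001, 0.148, 0.989, 0.001]
contact_force: [0.6, -0.1, -2.1]
gripper_width: 0.385
grasp_force: 61.7
t 12.25 tcp [ 0.454  -0.2605  0.124 ] tooly 72.95 w 0.385 gf 61.7 F [ 0.6 -0.1 -2.1]
```

View pics/s2.png

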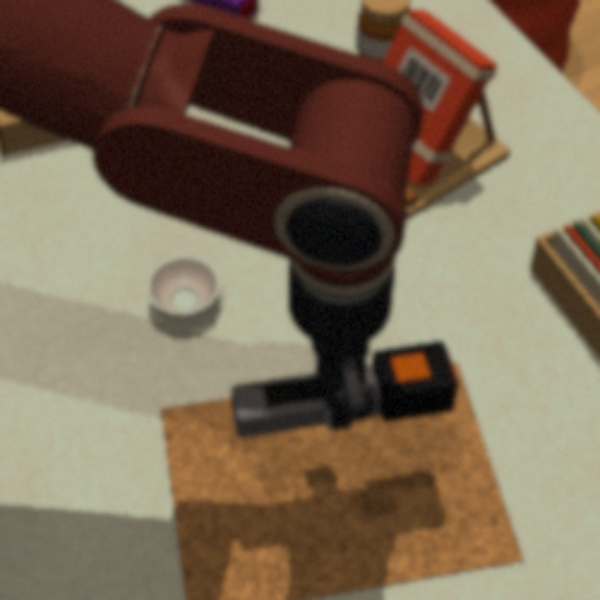

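The scanner is gripped level. Next I carry it to the holster mouth so I can press its underside on the roof edge.

```bash
python3 -c "
from h import *
plan((.482,.2539,.075,-8.4))"
```

```text
t 12.3 tcp [ 0.4537 -0.2602  0.1234] tooly 72.95 w 0.387 gf 61.7 F [ 0.4 -0.4 -1.9]
[1.029 4.165 0.415] roll -0.048
```

```bash
python3 -m pendant '[[0,[0.1,0.35,0],0],[0,[0.2,0.7,0],0],[0,[0.25,1,0],0],[0,[0.25,1,0],0]]' && python3 -m pendant '[[0,[0.1,0.35,0],0],[0,[0.2,0.7,0],0],[0,[0.25,1,0],0],[0,[0.25,1,0],0]]' && python3 -m pendant '[[0,[0.1,0.35,0],0],[0,[0.2,0.7,0],0],[0,[0.25,1,0],0],[0,[0.25,1,0],0]]' && python3 -m pendant '[[0,[0.1,0.35,0],0],[0,[0.2,0.7,0],0],[0,[0.25,1,0.2],-0.048],[0,[0.27,1.0,0.3],-0.048],[0,[0.27,1.0,0.3],-0.048],[0,[0.27,1.0,0.3],-0.048]]'; python3 -c "
from h import *
plan((.482,.2539,.0502,-8.4))"
```

```text
time: 12.7
tool_pos: [0.46, -0.1337, 0.1231]
tool_rot: [-0.003, 0.146, 0.989, 0.001]
contact_force: [-0.6, 0.1, -1.3]
gripper_width: 0.388
grasp_force: 61.7
time: 13.1
tool_pos: [0.4669, -0.0114, 0.1241]
tool_rot: [-0.002, 0.146, 0.989, 0.001]
contact_force: [0.3, -0.4, -1.7]
gripper_width: 0.386
grasp_force: 61.7
time: 13.5
tool_pos: [0.4741, 0.1113, 0.1247]
tool_rot: [-0.001, 0.146, 0.989, 0.0]
contact_force: [0.6, 0.0, -0.5]
gripper_width: 0.387
grasp_force: 61.7
time: 14.1
tool_pos: [0.4785, 0.2318, 0.0892]
tool_rot: [-0.001, 0.074, 0.997, -0.001]
contact_force: [-0.7, -1.2, -0.8]
gripper_width: 0.385
grasp_force: 61.7
t 14.1 tcp [0.4785 0.2318 0.0892] tooly 81.48 w 0.385 gf 61.7 F [-0.7 -1.2 -0.8]
[-0.002  0.187  0.325] roll -0.0007
```

```bash
python3 -m pendant '[[0,[0,0.19,0],0],[0,[0,0.19,0.1],0],[0,[0,0.19,0.2],0],[0,[0,0.19,0.26],0],[0,[0,0.19,0.3],0],[0,[0,0.19,0.32],0],[0,[0,0.19,0.33],0],[0,[0,0.19,0.34],0],[0,[0,0.19,0.35],0],[0,[0,0.19,0.36],0]]' && python3 -m pendant '[[0,[0,0,0.01],0],[0,[0,0,0.02],0],[0,[0,0,0.03],0],[0,[0,0,0.03],0]]'; python3 -c "
from h import *
plan((.482,.2539,.039,-8.4))"
```

```text
time: 15.1
tool_pos: [0.4825, 0.256, 0.0498]
tool_rot: [-0.0, 0.073, 0.997, -0.001]
contact_force: [-8.1, -5.0, 17.9]
gripper_width: 0.383
grasp_force: 64.1
time: 15.5
tool_pos: [0.4843, 0.2561, 0.0479]
tool_rot: [0.002, 0.073, 0.997, -0.0]
contact_force: [-5.4, -5.7, 17.3]
gripper_width: 0.385
grasp_force: 65.0
t 15.5 tcp [0.4843 0.2561 0.0479] tooly 81.64 w 0.385 gf 65.0 F [-5.4 -5.7 17.3]
[ 0.016 -0.021  0.074] roll 0.0002
```

```bash
python3 -m pendant '[[0,[0,0,0.015],0],[0,[0,0,0.03],0],[0,[0,0,0.04],0],[0,[0,0,0.05],0],[0,[0,0,0.05],0]]' && python3 -m pendant '[[0,[0,0,0.01],0],[0,[0,0,0.02],0],[0,[0,0,0.03],0],[0,[0,0,0.03],0]]'; python3 - <<'E'
from h import *
from plant import manip
plan()
s=manip.grab_frame("side");t=manip.grab_frame("top");pickle.dump({"top":t,"side":s},open("f2.pkl","wb"))
im=cv2.resize(s["img"][100:240,120:300],None,fx=4,fy=4)
cv2.imwrite("pics/s3.png",im[:,:,::-1])
E
```

```text
time: 16.0
tool_pos: [0.4871, 0.2561, 0.0439]
tool_rot: [0.005, 0.073, 0.997, 0.0]
contact_force: [-1.1, -7.0, 19.9]
gripper_width: 0.386
grasp_force: 67.2
time: 16.4
tool_pos: [0.4885, 0.2561, 0.0413]
tool_rot: [0.006, 0.073, 0.997, 0.0]
contact_force: [0.8, -8.9, 21.3]
gripper_width: 0.388
grasp_force: 68.9
t 16.4 tcp [0.4885 0.2561 0.0413] tooly 81.66 w 0.388 gf 68.9 F [ 0.8 -8.9 21.3]
```

View pics/s3.png

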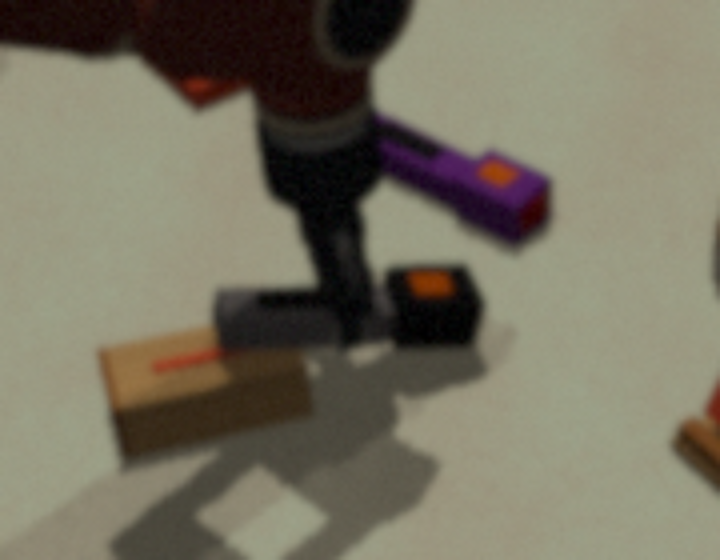

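```bash
cat >> h.py <<'E'
def pitch(f,uv,yaw,tcp,h=22,xp=-31,zt=40):
    """nose-down pitch from the orange patch's pixel, ray met with the scanner's vertical plane"""
    a=np.radians(yaw);n=np.array([-np.sin(a),np.cos(a),0]);ax=np.array([np.cos(a),np.sin(a),0])
    e,d=ray(f,*uv);p=e+d*(n@(np.array(tcp)-e))/(n@d)
    dx=ax@(p-tcp);dz=p[2]-tcp[2]-(h-4.2)/1000
    return p,np.hypot(dx,dz),np.degrees(np.arctan2(zt-h,30-xp)-np.arctan2(dz,dx))
E
python3 - <<'E'
from h import *
from plant import manip
f=pickle.load(open("f2.pkl","rb"));s=f["side"]
uv=[cen(c) for c in blobs(s,(5,150,90),(18,255,255),15)];uv=[u for u in uv if 200<u[0]<240 and 160<u[1]<180];print(uv)
tcp=np.array(manip.state()["tool_pos"])
for h in(18,22,26):print(pitch(s,uv[0],-8.4,tcp,h))
E
```

```text
[(227.15686274509804, 170.17156862745097)]
(array([0.54835759, 0.24726061, 0.06402588]), np.float64(0.06120339193222928), np.float64(11.394238542983693))
(array([0.54835759, 0.24726061, 0.06402588]), np.float64(0.06074544142860253), np.float64(11.737137803919005))
(array([0.54835759, 0.24726061, 0.06402588]), np.float64(0.06054884082046074), np.float64(11.997837886270919))
```

Pitch is about 12° so far and rotating smoothly, so I keep pressing and move back slightly.

```bash
python3 -m pendant '[[0,[0.03,0,0.015],0],[0,[0.05,0,0.03],0],[0,[0.07,0,0.04],0],[0,[0.09,0,0.05],0],[0,[0.09,0,0.06],0],[0,[0.09,0,0.06],0]]' && python3 -m pendant '[[0,[0,0,0.01],0],[0,[0,0,0.02],0],[0,[0,0,0.03],0],[0,[0,0,0.03],0]]'; cat > look.py <<'E'
from h import *
from plant import manip
import sys
plan();s=manip.grab_frame("side");pickle.dump({"side":s},open("fl.pkl","wb"))
tcp=np.array(manip.state()["tool_pos"]);yaw=float(sys.argv[1]);x,y,r=map(float,sys.argv[2:5])
for c in blobs(s,(5,150,90),(18,255,255),12):
    u=cen(c)
    if np.hypot(u[0]-x,u[1]-y)<r: print(np.round(u,1),cv2.contourArea(c),pitch(s,u,yaw,tcp))
E
python3 look.py -8.4 227 172 15
```

```text
time: 17.1
tool_pos: [0.4883, 0.2576, 0.0408]
tool_rot: [0.018, 0.072, 0.997, 0.002]
contact_force: [17.0, -15.8, 30.4]
gripper_width: 0.386
grasp_force: 71.2
time: 17.5
tool_pos: [0.4886, 0.2579, 0.0377]
tool_rot: [0.018, 0.072, 0.997, 0.002]
contact_force: [17.0, -15.8, 34.2]
gripper_width: 0.386
grasp_force: 74.5
t 17.5 tcp [0.4886 0.2579 0.0377] tooly 81.73 w 0.386 gf 74.5 F [ 17.  -15.8  34.2]
[227.4 171.9] 33.0 (array([0.54933374, 0.24895046, 0.05606691]), np.float64(0.0613530026924428), np.float64(15.927119646216578))
```

```bash
python3 -m pendant '[[0,[-0.02,0,0.015],0],[0,[-0.02,0,0.03],0],[0,[-0.02,0,0.04],0],[0,[-0.02,0,0.05],0],[0,[-0.02,0,0.06],0],[0,[-0.02,0,0.06],0]]' && python3 look.py -8.4 227 174 15
```

```text
time: 18.15
tool_pos: [0.4892, 0.2579, 0.0347]
tool_rot: [0.014, 0.072, 0.997, 0.001]
contact_force: [-5.9, -21.0, 66.8]
gripper_width: 0.383
grasp_force: 81.6
t 18.15 tcp [0.4892 0.2579 0.0347] tooly 81.77 w 0.383 gf 81.6 F [ -5.9 -21.   66.8]
[227.8 173.6] 31.5 (array([0.55017272, 0.24889616, 0.04980523]), np.float64(0.06173234995318998), np.float64(18.925629926087662))
```

```bash
python3 -m pendant '[[0,[0,0,-0.1],0],[0,[0,0,-0.2],0],[0,[0,0,-0.2],0],[0,[0.03,0,-0.2],0],[0,[0.03,0,-0.2],0]]' && python3 look.py -8.4 227 170 20
```

```text
time: 18.7
tool_pos: [0.4733, 0.2582, 0.0415]
tool_rot: [0.004, 0.073, 0.997, 0.001]
contact_force: [7.4, -2.9, 7.8]
gripper_width: 0.387
grasp_force: 73.4
t 18.7 tcp [0.4733 0.2582 0.0415] tooly 81.64 w 0.387 gf 73.4 F [ 7.4 -2.9  7.8]
[222.  173.7] 30.5 (array([0.53363415, 0.24925658, 0.05576964]), np.float64(0.061109533297325304), np.float64(19.73466068746696))
```

```bash
python3 -m pendant '[[0,[-0.02,0,0],0],[0,[-0.02,0,0.02],0],[0,[-0.02,0,0.04],0],[0,[-0.02,0,0.05],0],[0,[-0.02,0,0.06],0],[0,[-0.02,0,0.07],0],[0,[-0.02,0,0.07],0]]' && python3 look.py -8.4 224 174 20
```

```text
time: 19.45
tool_pos: [0.4771, 0.2592, 0.0393]
tool_rot: [0.003, 0.073, 0.997, 0.001]
contact_force: [-7.7, -5.7, 39.8]
gripper_width: 0.385
grasp_force: 78.1
t 19.45 tcp [0.4771 0.2592 0.0393] tooly 81.66 w 0.385 gf 78.1 F [-7.7 -5.7 39.8]
[223.1 173.9] 28.0 (array([0.53713329, 0.25028607, 0.0530599 ]), np.float64(0.06079475820659217), np.float64(20.26148551038179))
```

```bash
python3 -m pendant '[[0,[0,0,0.01],0],[0,[0,0,0.02],0],[0,[0,0,0.03],0],[0,[0,0,0.04],0],[0,[0,0,0.04],0]]' && python3 look.py -8.4 224 174 20
```

```text
time: 20.0
tool_pos: [0.4793, 0.2602, 0.0379]
tool_rot: [0.005, 0.073, 0.997, 0.002]
contact_force: [-10.4, -6.1, 53.7]
gripper_width: 0.386
grasp_force: 80.6
t 20.0 tcp [0.4793 0.2602 0.0379] tooly 81.64 w 0.386 gf 80.6 F [-10.4  -6.1  53.7]
[224.3 174.1] 28.5 (array([0.54085518, 0.25110432, 0.0499421 ]), np.float64(0.06246956154081098), np.float64(21.734085078384467))
```

```bash
python3 -m pendant '[[0,[-0.1,0,-0.2],0],[0,[-0.1,0,-0.5],0],[0,[-0.1,0,-0.9],0],[0,[-0.1,0,-1],0],[0,[-0.1,0,-1],0],[0,[-0.1,0,-1],0]]' && python3 look.py -8.4 227 150 40; python3 - <<'E'
import pickle,cv2
s=pickle.load(open("fl.pkl","rb"))["side"]
cv2.imwrite("pics/s4.png",cv2.resize(s["img"][80:240,140:300],None,fx=3.7,fy=3.7)[:,:,::-1])
E
```

```text
time: 20.65
tool_pos: [0.4827, 0.2553, 0.1436]
tool_rot: [-0.002, 0.073, 0.997, -0.001]
contact_force: [-1.0, -0.6, -1.8]
gripper_width: 0.382
grasp_force: 73.1
t 20.65 tcp [0.4827 0.2553 0.1436] tooly 81.61 w 0.382 gf 73.1 F [-1.  -0.6 -1.8]
[223.8 143.9] 24.5 (array([0.54395769, 0.24600158, 0.15509512]), np.float64(0.06255088786413969), np.float64(21.638029531204253))
[243.9 142.9] 16.0 (array([0.59609454, 0.23830268, 0.14492978]), np.float64(0.11608061675198399), np.float64(24.279233517556914))
```

View pics/s4.png

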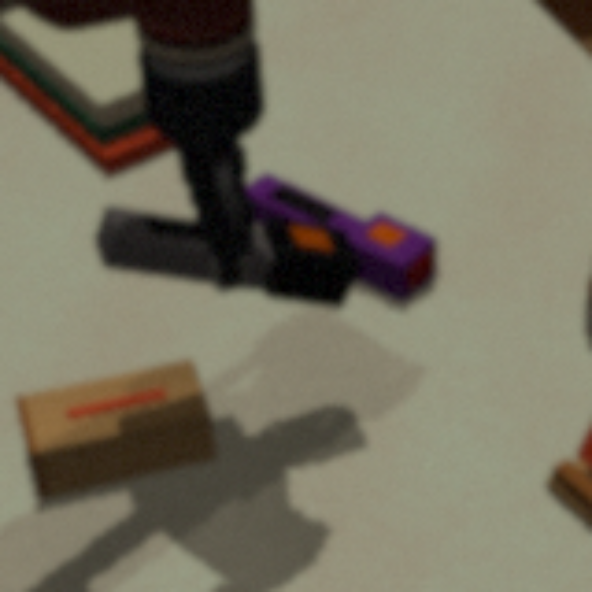

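```bash
python3 - <<'E'
from h import *
from plant import manip
s=pickle.load(open("fl.pkl","rb"))["side"];tcp=np.array(manip.state()["tool_pos"])
a=np.radians(-8.4);n=np.array([-np.sin(a),np.cos(a),0]);ax=np.array([np.cos(a),np.sin(a),0])
e,d=ray(s,168.9,151.6);p=e+d*(n@(tcp-.017*n-e))/(n@d);q=np.array([.54396,.2460,.1551]);v=q-p
print(p,np.linalg.norm([ax@v,v[2]]),np.degrees(np.arctan2(40,145)-np.arctan2(v[2],ax@v)))
plan((.5517-.05,.0179-.008,.168,8.65),(.5517,.0179,.1678,8.65))
E
```

```text
[0.40281999 0.24965863 0.18006451] 0.14236628014727684 25.521427773218914
t 20.7 tcp [0.4823 0.2551 0.143 ] tooly 81.61 w 0.388 gf 73.1 F [ 0.2 -0.6 -2.6]
[-0.457 -1.999 -0.205] roll -0.0947
[-0.859 -1.872 -0.206] roll -0.0947
```

```bash
python3 -m pendant '[[0,[0,-0.3,-0.1],0],[0,[-0.1,-0.6,-0.2],0],[0,[-0.2,-1,-0.2],0],[0,[-0.2,-1,-0.2],0]]' && python3 -m pendant '[[0,[-0.1,-0.3,0],0],[0,[-0.2,-0.6,0],0],[0,[-0.26,-1,0],0],[0,[-0.26,-1,0],-0.03],[0,[-0.26,-1,0],-0.06],[0,[-0.26,-1,0],-0.0947],[0,[-0.26,-1,0],-0.0947],[0,[-0.26,-1,0],-0.0947]]'; python3 - <<'E'
from h import *
plan((.5517,.0179,.1678,8.65))
E
python3 look.py 8.65 270 200 90
```

```text
time: 21.1
tool_pos: [0.4899, 0.129, 0.168]
tool_rot: [-0.002, 0.076, 0.997, -0.001]
contact_force: [-0.4, 0.6, -1.5]
gripper_width: 0.385
grasp_force: 72.9
time: 21.9
tool_pos: [0.503, 0.0108, 0.1687]
tool_rot: [-0.002, -0.074, 0.997, 0.0]
contact_force: [-0.1, 0.3, -1.1]
gripper_width: 0.387
grasp_force: 72.9
t 21.9 tcp [0.503  0.0108 0.1687] tooly 98.54 w 0.387 gf 72.9 F [-0.1  0.3 -1.1]
[-0.41  -0.002  0.006] roll -0.0006
t 21.9 tcp [0.503  0.0108 0.1687] tooly 98.54 w 0.387 gf 72.9 F [-0.1  0.3 -1.1]
[324.6 186.4] 1158.0 (array([0.72372943, 0.04429916, 0.0992069 ]), np.float64(0.23965593190606954), np.float64(37.91420907610465))
[310.5 213.8] 566.0 (array([0.68495852, 0.038401  , 0.02504741]), np.float64(0.2449338275861169), np.float64(57.81362134022667))
[337.7 166.2] 165.0 (array([0.76068048, 0.04992047, 0.14646684]), np.float64(0.2635228402096835), np.float64(25.274951377572293))
[273.9 189. ] 22.5 (array([0.56847787, 0.02068097, 0.17730136]), np.float64(0.06668257461664988), np.float64(24.750653398724257))
```

```bash
python3 -m pendant '[[0,[-0.1,0,-0.02],0],[0,[-0.2,0,-0.02],0],[0,[-0.3,0,-0.02],0],[0,[-0.36,0,-0.02],0],[0,[-0.4,0,-0.02],0],[0,[-0.4,0,-0.02],0],[0,[-0.4,0,-0.02],0],[0,[-0.4,0,-0.02],0]]'; python3 look.py 8.65 285 180 40; python3 - <<'E'
from h import *
from plant import manip
s=pickle.load(open("fl.pkl","rb"))["side"];t=manip.grab_frame("top")
a=cv2.resize(s["img"][120:260,210:370],None,fx=2.5,fy=2.5);b=cv2.resize(t["img"][100:240,215:315],None,fx=3.8,fy=3.8)
im=np.zeros((540,790,3),np.uint8);im[:a.shape[0],:a.shape[1]]=a;im[:b.shape[0],405:405+b.shape[1]]=b
cv2.imwrite("pics/aim.png",im[:,:,::-1])
E
```

```text
time: 22.75
tool_pos: [0.5511, 0.0174, 0.173]
tool_rot: [-0.0, -0.075, 0.997, 0.0]
contact_force: [-0.3, -0.1, -2.6]
gripper_width: 0.387
grasp_force: 72.9
t 22.75 tcp [0.5511 0.0174 0.173 ] tooly 98.64 w 0.387 gf 72.9 F [-0.3 -0.1 -2.6]
[292.2 179.6] 12.0 (array([0.61942112, 0.0277738 , 0.17872795]), np.float64(0.0701248888188191), np.float64(26.427660347606174))
```

View pics/aim.png

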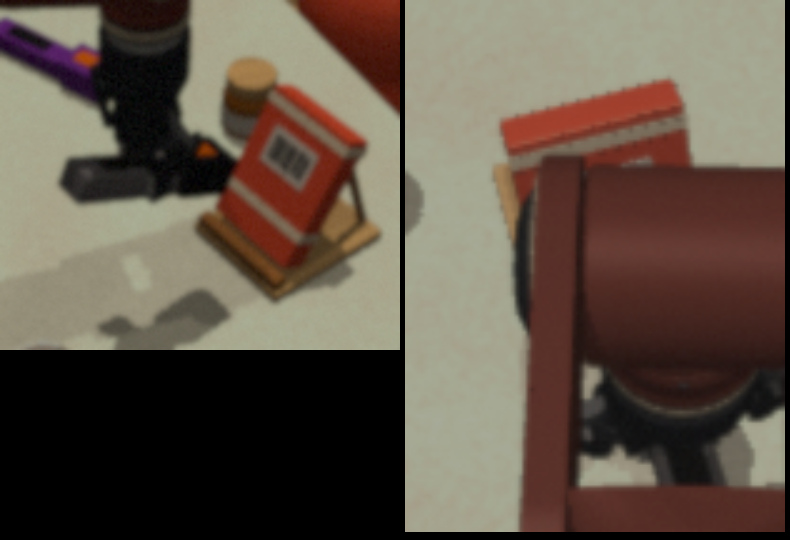

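```bash
for k in 1; do python3 -m pendant '[[0,[0,0,0],0],[0,[0,0,0],0],[0,[0,0,0],0],[0,[0,0,0],0],[0,[0,0,0],0],[0,[0,0,0],0],[0,[0,0,0],0],[0,[0,0,0],0],[0,[0,0,0],0],[0,[0,0,0],0]]'; done >/dev/null; python3 -m pendant '[[0,[0,0,0],0],[0,[0,0,0],0],[0,[0,0,0],0],[0,[0,0,0],0],[0,[0,0,0],0],[0,[0,0,0],0],[0,[0,0,0],0],[0,[0,0,0],0],[0,[0,0,0],0],[0,[0,0,0],0]]' && python3 -m pendant '[[0,[0,0,0],0],[0,[0,0,0],0],[0,[0,0,0],0],[0,[0,0,0],0]]' >/dev/null
python3 -m pendant '[[0,[0,0,-0.02],0],[0,[0,0,-0.05],0],[0,[0,0,-0.05],0],[0,[0,0,-0.05],0],[0,[0,0,-0.05],0],[0,[0,0,-0.05],0],[0,[0,0,-0.05],0],[0,[0,0,-0.05],0],[0,[0,0,-0.05],0],[0,[0,0,-0.05],0]]' >/dev/null;  python3 -m pendant '[[0,[0,0,0],0],[0,[0,0,0],0],[0,[0,0,0],0],[0,[0,0,0],0],[0,[0,0,0],0]]'
python3 -m pendant '[[0,[0,0,0.03],0],[0,[0,0,0.06],0],[0,[0,0,0.1],0],[0,[0,0,0.1],0],[0,[0,0,0.1],0],[0,[0,0,0.1],0],[0,[0,0,0.1],0],[0,[0,0,0.1],0],[0,[0,0,0.1],0],[0,[0,0,0.1],0]]' >/dev/null;  python3 -m pendant '[[0,[0,0,0],0],[0,[0,0,0],0],[0,[0,0,0],0],[0,[0,0,0],0],[0,[0,0,0],0]]'
python3 - <<'E'
from h import *
c,sn=np.cos(np.radians(-17)),np.sin(np.radians(-17))
o=-.0035
plan((.4577+o*c,-.2604+o*sn,.15,-17))
E
```

```text
time: 24.85
tool_pos: [0.5515, 0.0174, 0.1731]
tool_rot: [-0.0, -0.075, 0.997, -0.0]
contact_force: [-0.1, -0.3, -1.5]
gripper_width: 0.387
grasp_force: 72.9
time: 26.75
tool_pos: [0.5515, 0.0174, 0.1791]
tool_rot: [0.0, -0.075, 0.997, -0.0]
contact_force: [0.4, 0.6, -1.7]
gripper_width: 0.387
grasp_force: 72.9
time: 28.25
tool_pos: [0.5515, 0.0174, 0.1671]
tool_rot: [0.0, -0.075, 0.997, -0.0]
contact_force: [-0.6, 0.4, -1.7]
gripper_width: 0.383
grasp_force: 72.9
t 28.25 tcp [0.5515 0.0174 0.1671] tooly 98.64 w 0.383 gf 72.9 F [-0.6  0.4 -1.7]
[ 1.146 -2.159  0.143] roll 0.1424
```

```bash
python3 -m pendant '[[0,[0.3,0,0],0],[0,[0.6,0,0],0],[0,[0.9,-0.1,0],0],[0,[1,-0.4,0],0],[0,[1,-0.7,0],0],[0,[1,-1,0],0],[0,[1,-1,0],0]]' && python3 -m pendant '[[0,[0.05,-0.3,0],0.03],[0,[0.1,-0.6,0],0.06],[0,[0.146,-1,0],0.1],[0,[0.146,-1,0],0.1424],[0,[0.146,-1,0],0.1424],[0,[0.146,-1,0],0.1424],[0,[0.146,-1,0],0.1424]]';python3 - <<'E'
from h import *
c,sn=np.cos(np.radians(-17)),np.sin(np.radians(-17))
o=-.0035
plan((.4577+o*c,-.2604+o*sn,.08,-17))
E
```

```text
time: 28.95
tool_pos: [0.4512, -0.1225, 0.1677]
tool_rot: [0.0, -0.073, 0.997, -0.001]
contact_force: [-0.4, 0.6, -1.6]
gripper_width: 0.389
grasp_force: 73.0
time: 29.65
tool_pos: [0.4516, -0.2394, 0.1669]
tool_rot: [-0.0, 0.146, 0.989, 0.0]
contact_force: [-0.6, -0.3, -2.0]
gripper_width: 0.387
grasp_force: 73.0
t 29.65 tcp [ 0.4516 -0.2394  0.1669] tooly 73.2 w 0.387 gf 73.0 F [-0.6 -0.3 -2. ]
[-0.07  -0.153  0.725] roll 0.0011
```

```bash
python3 -m pendant '[[0,[-0.03,-0.15,0.2],0],[0,[-0.03,-0.15,0.5],0],[0,[-0.03,-0.15,0.8],0],[0,[-0.03,-0.15,0.95],0],[0,[-0.03,-0.15,1],0],[0,[-0.03,-0.15,1],0]]' && python3 -m pendant '[[0,[0,0,0.03],0],[0,[0,0,0.06],0],[0,[0,0,0.09],0],[0,[0,0,0.12],0],[0,[0,0,0.15],0],[0,[0,0,0.17],0],[0,[0,0,0.17],0]]'; python3 look.py -17 310 340 40
```

```text
time: 30.25
tool_pos: [0.4495, -0.2578, 0.0466]
tool_rot: [-0.001, 0.147, 0.989, 0.0]
contact_force: [-0.6, -0.1, -1.4]
gripper_width: 0.388
grasp_force: 73.0
time: 30.95
tool_pos: [0.4509, -0.2602, 0.0297]
tool_rot: [0.001, 0.148, 0.989, -0.001]
contact_force: [-7.2, 1.7, 10.0]
gripper_width: 0.387
grasp_force: 73.9
t 30.95 tcp [ 0.4509 -0.2602  0.0297] tooly 73.02 w 0.387 gf 73.9 F [-7.2  1.7 10. ]
[288.7 359.9] 6787.5 (array([ 0.45775381, -0.26228915, -0.03983753]), np.float64(0.08763447053701055), np.float64(101.75318030724006))
[316.3 333.5] 101.5 (array([ 0.50991361, -0.278236  ,  0.05049808]), np.float64(0.06177680508335483), np.float64(13.662259706705148))
```

```bash
python3 -m pendant '[[0,[0,0,0.03],0],[0,[0,0,0.06],0],[0,[0,0,0.09],0],[0,[0,0,0.12],0],[0,[0,0,0.14],0],[0,[0,0,0.16],0],[0,[0,0,0.17],0],[0,[0,0,0.18],0],[0,[0,0,0.18],0]]'; python3 look.py -17 316 337 12
```

```text
time: 31.9
tool_pos: [0.4506, -0.26, 0.0074]
tool_rot: [0.001, 0.148, 0.989, -0.001]
contact_force: [-6.4, 2.1, 7.8]
gripper_width: 0.387
grasp_force: 73.8
t 31.9 tcp [ 0.4506 -0.26    0.0074] tooly 73.01 w 0.387 gf 73.8 F [-6.4  2.1  7.8]
[314.6 335.3] 119.0 (array([ 0.50700087, -0.27726683,  0.04463383]), np.float64(0.06204991579609193), np.float64(-1.7655797412067402))
```

```bash
python3 -m pendant '[[0,[0,0,0.01],0],[0,[0,0,0.015],0],[0,[0,0,0.015],0]]' && python3 -m pendant '[[0.45,[0,0,0],0],[0.55,[0,0,0],0],[0.8,[0,0,0],0],[1,[0,0,0],0],[1,[0,0,0],0],[1,[0,0,0],0],[1,[0,0,0],0],[1,[0,0,0],0]]' && python3 -m pendant '[[1,[0,0,-0.3],0],[1,[0,0,-0.7],0],[1,[0,0,-1],0],[1,[0,0.3,-1],0],[1,[0,0.6,-1],0],[1,[0,1,-1],0],[1,[0,1,-1],0],[1,[0,1,-1],0]]'; python3 look.py -17 316 336 12; python3 - <<'E'
import pickle,cv2
s=pickle.load(open("fl.pkl","rb"))["side"]
cv2.imwrite("pics/end.png",cv2.resize(s["img"][130:410,140:460],None,fx=2.1,fy=2.1)[:,:,::-1])
E
```

```text
time: 32.25
tool_pos: [0.4508, -0.2601, 0.0057]
tool_rot: [0.001, 0.148, 0.989, -0.001]
contact_force: [-6.5, 1.9, 8.8]
gripper_width: 0.388
grasp_force: 73.8
time: 33.05
tool_pos: [0.4497, -0.2588, 0.0032]
tool_rot: [-0.0, 0.148, 0.989, 0.0]
contact_force: [-1.4, 0.1, 0.5]
gripper_width: 0.996
grasp_force: 0.0
time: 33.85
tool_pos: [0.4849, -0.1433, 0.1233]
tool_rot: [-0.0, 0.146, 0.989, -0.0]
contact_force: [-1.0, -0.7, -0.0]
gripper_width: 0.999
grasp_force: 0.0
t 33.85 tcp [ 0.4849 -0.1433  0.1233] tooly 73.15 w 0.999 gf 0.0 F [-1.  -0.7 -0. ]
```

View pics/end.png

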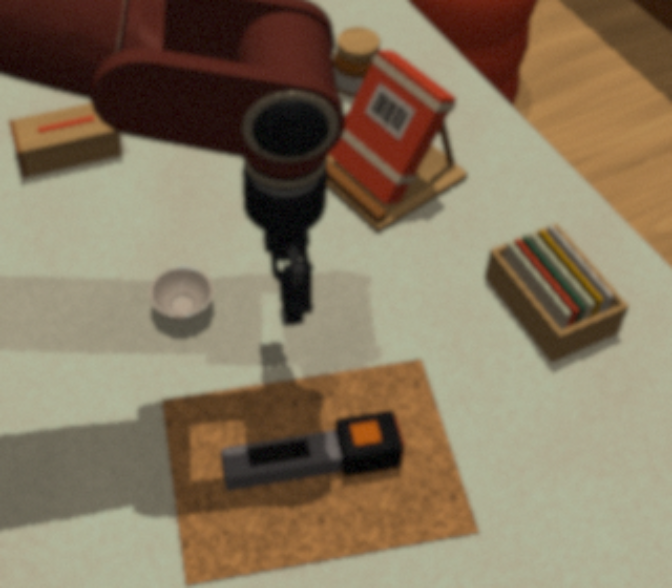

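The scanner lies flat and wholly on the mat, with its patch at about (366,433) in the crop. The gripper is clear and the bystanders look unmoved.

```bash
python3 -c "
from plant import manip
print(manip.job_done())"
```

```text
the job is handed in; nothing more can be done
None
```

The job is handed in without a pass/fail result: I laid the scanner on the mat, aimed it at the label for over two seconds (about 7° off square, est.), and laid it flat on the mat again; the candle, card box, dish and gift look unmoved in the last picture.

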